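# Roll the edge strip home

## Task

Take the hand roller out of its rest and roll it along the edge strip on the board with firm, even pressure until all six pieces of the strip are fully home in the groove; more than 25 N bruises the work. Do it all with the roller, never the gripper itself, keep the roller down on the strip (no lifting it well clear) from the first piece home to the last, leave the other things alone, and put the roller back upright in its rest.

Things in the scene. Friction and masses are not known exactly. Their poses are not given: they have to be found in the camera images.
- cradle: Low wooden cradle fixed to the worktop, 90 mm (its x) by 250 mm (its y), walls 20 mm high; origin at the centre of its underside, on the worktop. In it, on packing, lies a pale board 70 x 230 mm. The packing differs from job to job: the board may lie up to 9 mm higher or lower than nominal and slope along y by up to 0.02 rad (3 mm over the strip). Neither is measured.
- strip_line (a point): Fixed point of the cradle, 46 mm above the worktop over its centre, axes as the cradle's: nominal height of the strip's top when home (true height: feel for it), 2 mm above the board. The strip runs along y at x = 0 in a groove: six dark hardwood pieces, each 24 mm wide (x), 32 mm long (y), pitch 33 mm. At the start each stands 2.5 to 3.5 mm too high.
- roller_rest: Wooden rest fixed to the worktop, foot 70 x 76 mm; two side walls (tops at z = 75 mm, from x = 22 to 29 mm either side, 62 mm long) and two end walls (45 mm high, inner faces at y = -25 and +25 mm); origin at the centre of its underside. The roller hangs in it, axes parallel: its foot plate lies on the side walls, its wheel in the well between them.
- roller: Loose upright hand roller, about 0.35 kg. Origin at the centre of the underside of its aluminium foot plate: plate 56 (x) x 64 (y) mm from z = 0 to 10, above it a square wooden grip 26 x 26 mm up to z = 62, dome to 70. Best gripped across y, fingertips just above or on the plate, which takes the push.
- roller_axle (a point): Axle of the roller's wheel with the spring relaxed, 42 mm under the plate's underside; x along the axle. Black rubber wheel 44 mm in diameter, 26 mm wide, in a steel fork 38 mm wide; it turns freely, so the roller rolls along its y. The fork is sprung: it gives way upwards up to 5 mm, starting at 2 N, then 9 N per mm (this point does not move with it).
- wax_tin: Low round tin, 70 mm across, 29 mm high; origin under its centre. A bystander.
- block: Pale square wood block 55 x 60 x 30 mm; origin under its centre. A bystander.
- tape: Roll of masking tape lying flat, about 104 mm across, 25 mm high; origin under its centre. A bystander.
- nail_tin: Tin can, 57 mm across, 72 mm high; origin under its centre. A bystander.
- strip0 (a joint): how far strip piece 0 (centre at y = -82.5 mm in the cradle's frame) has been pressed down: 0 to 0.001 m at the start, 0.0035 m fully home. It sinks only under more than 11 N and stays where it is left
- strip1 (a joint): how far strip piece 1 (centre at y = -49.5 mm in the cradle's frame) has been pressed down: 0 to 0.001 m at the start, 0.0035 m fully home. It sinks only under more than 11 N and stays where it is left
- strip2 (a joint): how far strip piece 2 (centre at y = -16.5 mm in the cradle's frame) has been pressed down: 0 to 0.001 m at the start, 0.0035 m fully home. It sinks only under more than 11 N and stays where it is left
- strip3 (a joint): how far strip piece 3 (centre at y = +16.5 mm in the cradle's frame) has been pressed down: 0 to 0.001 m at the start, 0.0035 m fully home. It sinks only under more than 11 N and stays where it is left
- strip4 (a joint): how far strip piece 4 (centre at y = +49.5 mm in the cradle's frame) has been pressed down: 0 to 0.001 m at the start, 0.0035 m fully home. It sinks only under more than 11 N and stays where it is left
- strip5 (a joint): how far strip piece 5 (centre at y = +82.5 mm in the cradle's frame) has been pressed down: 0 to 0.001 m at the start, 0.0035 m fully home. It sinks only under more than 11 N and stays where it is left
Things that resemble listed ones, but are neither listed nor needed, are in the scene too. Of the things that look like the roller, the larger one is meant.

How it is judged:
On the way, in this order (a step that is already met when the one before it is completed fails the run):
1. the roller is lifted out of its rest (z of roller in the frame of roller_rest above 0.145 m), for 0.1 s.
2. all six strip pieces are pressed home (value of joint each of strip0, strip1, strip2, strip3, strip4, strip5 above 0.0025 m), for 0.2 s.
At the end, for the whole second after the job is handed in: All six strip pieces are within 1 mm of fully home (joint over 0.0025 m); the roller is back in its rest, upright within 0.12 rad, its plate on the side walls (origin 70 to 81 mm above the rest's underside, within 12 mm of its centre), released and still (all of step 2 and z of roller in the frame of roller_rest between 0.07 and 0.081 m and horizontal distance between roller and roller_rest below 0.012 m and angle between roller's own z axis and vertical below 0.12 rad and linear speed of roller below 0.02 m/s); the robot touches nothing.
It fails at once if the roller presses the cradle, board or strip with more than 25 N (contact force between roller and cradle above 25 N).
It fails at once if the gripper or arm touches the cradle, board or strip (contact force between any of the fingers, the arm and cradle above 1 N).
It fails at once if the roller is lifted well clear of the strip (its origin over 138 mm above the worktop) when some pieces are home and others are not (z of roller in the frame of cradle above 0.138 m and value of joint any of strip0, strip1, strip2, strip3, strip4, strip5 above 0.0025 m and not (value of joint each of strip0, strip1, strip2, strip3, strip4, strip5 above 0.0025 m)).
It fails at once if a bystander is moved by more than 20 mm (distance of any of wax_tin, block, tape, nail_tin from where it was at the start of the episode above 0.02 m).
It also fails if it takes over 72 s, if anything falls off the work surface, if the arm or the gripper's body presses on something with over 40 N, if the wrist force passes 120 N, or if a joint passes its speed limit or range.

## Robot

A 6-joint arm with a two-finger parallel gripper is mounted at the origin on a cart in front of the work surface, level with it; the furniture and walls round the work are solid. World frame = base frame: x ahead of the robot, y to its left, z up, the work surface at z = 0. Lengths are in m, angles in rad, forces in N, time in s.
With the tool pointing down it reaches from about 0.3 to 0.875 m from the base axis. Payload 6.4 kg.
Tool frame: the origin (TCP) lies at the very end of the fingers, on their centre line; the grasp point (between the pads) lies 19 mm behind it (manip.hold_point_z is the distance from the TCP to the grasp point, in m); z points along the fingers, y is the line along which they close (so a half turn about z gives the same grasp; the last joint's range is limited). The gripper opens to 85 mm and grips with 20 to 120 N. Pads are 22 mm wide; open, the fingers measure 114 mm over their backs; the gripper's body (76 mm by 85 mm) begins 54 mm behind the grasp point. The pads swing forward as they close: fully open they stand 13 mm farther back than shut.
Start: joints at [0.986, 0.181, 1.607, -0, 1.354, -0.206], TCP at [0.213, 0.534, 0.231] pointing down, gripper open.
Joint ranges: [-2.99, 2.99], [-0.89, 2.07], [0.3, 2.58], [-1.14, 4.28], [0, 2.63], [-3.12, 3.12]. Speed limits (rad/s): [2.57, 2.57, 3.01, 3.14, 3.14, 3.14].

## Interface

Orientations are given as a unit quaternion [x, y, z, w].
In Python, from plant import manip, eoat, optics gives the robot as it stands. Calls block until the motion is done:
- manip.move_to(position, orientation): joint-space move of the TCP to a pose.
- manip.servo_line(position, v=0.15, rotation=None, force_limit=None): straight line of the TCP; rotation=None keeps the orientation; v is the mean speed in m/s. With force_limit (N) it stops when the force on the tool has changed by that much, and returns True; else False.
- manip.goto_joints(angles): joint-space move.
- eoat.set_gripper(opening): opening from 0.0 (shut) to 1.0 (fully open); the grip force is fixed at half the most; returns when the fingers have stopped.
- manip.hold(seconds).
- manip.inverse_kinematics(position, orientation): joint angles nearest the present ones, or None.
- manip.state(): the state.
- optics.get_image(name): name is "side" or "top" or "wrist"; returns a dict with "image" (480x640x3 uint8, red, green, blue), "fx", "fy", "cx", "cy" (pixels), "k1" (the pictures are not rectified: a ray, as slopes to the right and down, at radius r is drawn at 1 + k1 r^2 times it, then the intrinsics apply), "cam_to_world" (4x4, takes a point from camera to world coordinates); the wrist camera has in their place "mount" (4x4, takes a point from camera to tool coordinates, whose origin is the TCP and whose axes are the flange's). Camera axes: x right, y up, looking along -z (the intrinsics and any distortion apply to the point x, -y, -z); pixel columns grow to the right and rows downward; lengths in m; the calibration is good to about 2 mm. A picture is of the moment at which its call begins: read the wrist's pose just before it. There is no depth.
A pose or a line that the arm cannot do raises manip.Unreachable and nothing moves.
- manip.job_done(): hands the job in; it is judged then, once.
The state is a dict: "clock": time; "joints": joint angles; "qvel": joint speeds; "joint_torque": joint torques, N m; "tcp_pos": TCP position; "orientation": TCP orientation; "force": force on the tool from outside, world axes, zero at the start; "torque": the same for the moment, N m; "width": opening from 0.0 (shut) to 1.0 (fully open); "grasp_force": force on a finger pad.
Only numpy, scipy, OpenCV 4.12 (cv2) and the standard library are available. Lean on these libraries where they do the work, as an engineer would, in place of code of your own. Each camera call takes 0.05 s, during which the arm holds its last target. There are 200 camera calls.

## Working session

There is one attempt and no reset: what is moved stays moved. The work goes in short steps, each a Python script; the robot and the scene stay as the last script left them, time stands still between calls to the robot, and variables do not carry over. Pictures are saved under pics/ and viewed, at most 10 in all, crops included, and the job is handed in when it is done.

```bash
ls; mkdir -p pics; python3 - <<'E'
from plant import manip, eoat, optics
import cv2
for n in("top","side"):
    d=optics.get_image(n); cv2.imwrite(f"pics/{n}0.png",d["image"][:,:,::-1]); print(n,{k:(v if k!="image" else 0) for k,v in d.items()})
print(manip.state())
E
```

```text
pics
top {'image': 0, 'fx': 522.5738130208172, 'fy': 522.5738130208172, 'cx': 315.7276186509594, 'cy': 230.20566042809355, 'k1': 0.007662882297511885, 'cam_to_world': array([[-0.01010744,  0.997499  , -0.06995413,  0.42030825],
       [-0.9999439 , -0.00986107,  0.00386637,  0.06537798],
       [ 0.00316687,  0.06998928,  0.99754272,  1.4774276 ],
       [ 0.        ,  0.        ,  0.        ,  1.        ]])}
side {'image': 0, 'fx': 549.1145888378805, 'fy': 549.1145888378805, 'cx': 315.1150104425027, 'cy': 240.5292133741797, 'k1': -0.14395568621685226, 'cam_to_world': array([[-0.99921909,  0.00732193,  0.03882771,  0.60406917],
       [ 0.03320444, -0.3770324 ,  0.92560469,  1.39503637],
       [ 0.02141652,  0.92617113,  0.37649485,  0.63002877],
       [ 0.        ,  0.        ,  0.        ,  1.        ]])}
{'clock': 0.1, 'joints': array([ 9.85706096e-01,  1.81485619e-01,  1.60785794e+00, -1.30070604e-06,
        1.35378209e+00, -2.06287498e-01]), 'qvel': array([ 8.37088338e-06, -3.57734732e-03, -2.78173568e-03,  7.21341417e-04,
       -1.99725408e-04, -1.12076658e-03]), 'joint_torque': array([ 1.17499461e-03, -4.45872688e+01, -3.52237236e+01, -9.93189224e-05,
        4.16335199e-03,  3.08448170e-05]), 'tcp_pos': array([0.21235368, 0.53384828, 0.23048782]), 'orientation': array([ 1.88270807e-01,  9.82116854e-01, -7.07517657e-04, -2.94856581e-04]), 'force': array([ 0.53335921, -1.13693163,  0.06137655]), 'torque': array([ 0.05668984, -0.00499365, -0.01143232]), 'grasp_force': 0.0, 'width': 0.9999138631211948}
```

View pics/top0.png

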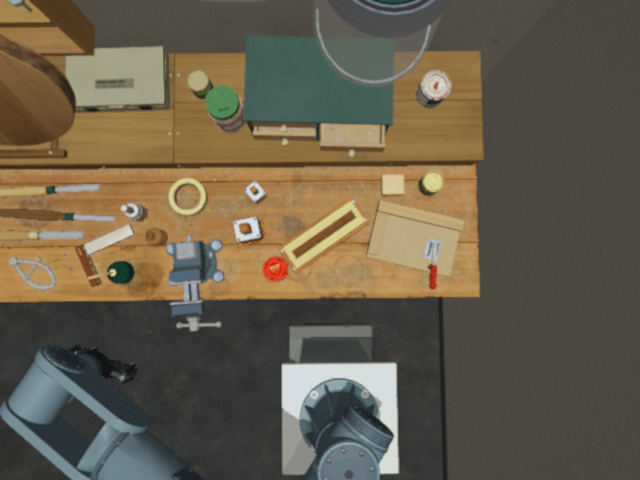

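View pics/side0.png

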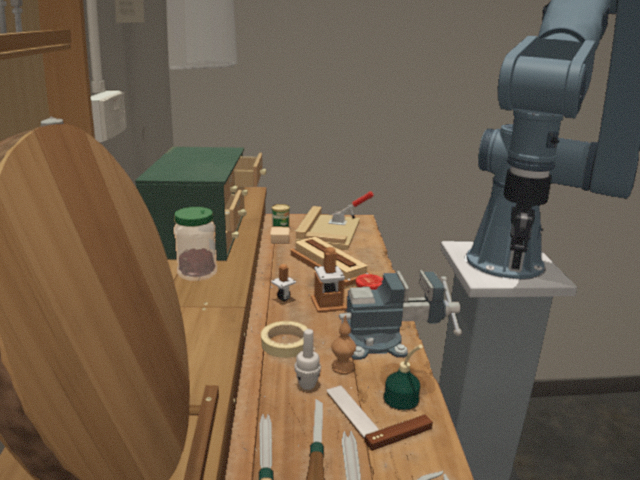

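```bash
cat > h.py <<'E'
from plant import manip, eoat, optics
import numpy as np, cv2
from scipy.spatial.transform import Rotation as R
def snap(n,name=None):
    s=manip.state(); d=optics.get_image(n)
    if n=="wrist":
        T=np.eye(4); T[:3,:3]=R.from_quat(s["orientation"]).as_matrix(); T[:3,3]=s["tcp_pos"]
        d["cam_to_world"]=T@d["mount"]
    if name:
        cv2.imwrite(f"pics/{name}.png",d["image"][:,:,::-1]); np.savez(f"pics/{name}.npz",**d)
    return d
def ray(d,uv):
    K=np.array([[d["fx"],0,d["cx"]],[0,d["fy"],d["cy"]],[0,0,1.]])
    p=cv2.undistortPoints(np.array(uv,float).reshape(-1,1,2),K,np.array([float(d["k1"]),0,0,0]))[:,0]
    v=np.c_[p[:,0],-p[:,1],-np.ones(len(p))]@d["cam_to_world"][:3,:3].T
    return d["cam_to_world"][:3,3],v
def onz(d,uv,z):
    o,v=ray(d,uv); return o+v*((np.atleast_1d(z)-o[2])/v[:,2])[:,None]
def down(yaw):  # tool y axis at angle yaw (world), z down
    y=np.array([np.cos(yaw),np.sin(yaw),0]); z=np.array([0,0,-1.])
    return R.from_matrix(np.c_[np.cross(y,z),y,z]).as_quat()
E
python3 - <<'E'
from h import *
d=snap("top","top1")
for n,uv,z in [("roller",(247,230),.085),("cradle",(324,236),.046),("wax",(275,268),.029),("tape",(187,196),.025),("block",(393,184),.03),("ntin",(431,183),.072),("small",(255,191),.05),("vise",(222,275),.05)]: print(n,onz(d,[uv],z).round(3))
w=optics.get_image("wrist"); print(w["mount"].round(3),w["fx"],w["k1"],w["cx"],w["cy"])
for yaw in np.arange(-180,180,30):
  print(yaw,[manip.inverse_kinematics(p,down(np.radians(yaw))) is not None for p in ([.36,.24,.3],[.36,.24,.1],[.36,.24,.2],[.34,.05,.3],[.3,.1,.11],[.4,.0,.11])])
E
```

```text
roller [[0.52  0.243 0.085]]
cradle [[0.505 0.037 0.046]]
wax [[0.418 0.173 0.029]]
tape [[0.622 0.419 0.025]]
block [[ 0.649 -0.157  0.03 ]]
ntin [[ 0.644 -0.254  0.072]]
small [[0.63  0.226 0.05 ]]
vise [[0.401 0.316 0.05 ]]
[[ 0.     0.956  0.294  0.076]
 [ 1.     0.    -0.     0.   ]
 [-0.     0.294 -0.956 -0.143]
 [ 0.     0.     0.     1.   ]] 402.7672436887059 -0.08007837948007292 316.793261862721 245.87276559094047
-180 [True, True, True, True, True, True]
-150 [True, True, True, True, True, True]
-120 [True, True, True, True, True, True]
-90 [True, True, True, True, True, True]
-60 [True, True, True, True, True, True]
-30 [True, True, True, True, True, True]
0 [True, True, True, True, True, True]
30 [True, True, True, True, True, True]
60 [True, True, True, True, True, True]
90 [True, True, True, True, True, True]
120 [True, True, True, True, True, True]
150 [True, True, True, True, True, True]
```

```bash
python3 - <<'E'
from h import *
manip.move_to([.52,.243,.27],down(np.pi/2)); manip.hold(.3); snap("wrist","wr")
manip.move_to([.505,.037,.30],down(np.pi/2)); manip.hold(.3); snap("wrist","wc")
a=cv2.imread("pics/wr.png");b=cv2.imread("pics/wc.png")
print(manip.state()["clock"],manip.state()["joints"].round(2))
E
```

```text
3.3083 [-0.16 -0.03  1.69  0.    1.48 -1.73]
```

View pics/wr.png

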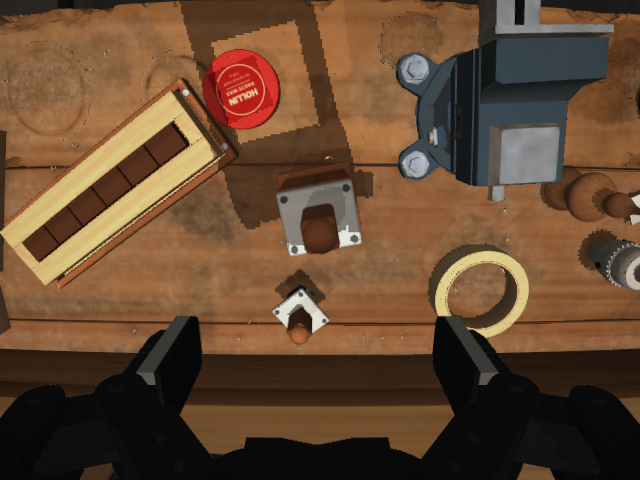

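View pics/wc.png

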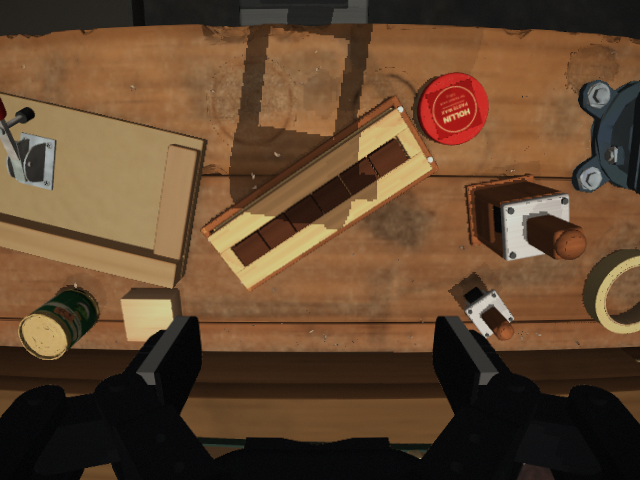

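```bash
cat > m.py <<'E'
from h import *
def blob(m,seed,k=3):
    m=cv2.morphologyEx(m.astype(np.uint8),cv2.MORPH_CLOSE,np.ones((k,k)))
    n,l,s,c=cv2.connectedComponentsWithStats(m,connectivity=4)
    l0=l[seed[1],seed[0]]
    return (l==l0).astype(np.uint8),s[l0]
def hull(m):
    c=max(cv2.findContours(m,cv2.RETR_EXTERNAL,cv2.CHAIN_APPROX_NONE)[0],key=cv2.contourArea)
    return cv2.convexHull(c)[:,0].astype(float)
def rect(P):
    (c,wh,a)=cv2.minAreaRect((P[:,:2]*1000).astype(np.float32)); return np.array(c),np.array(wh),a
E
python3 - <<'E'
from m import *
wr=dict(np.load("pics/wr.npz")); wc=dict(np.load("pics/wc.npz"))
for n,d,pts in [("wr",wr,[(110,188),(60,205),(150,105),(310,190),(292,240),(300,178)]),("wc",wc,[(320,200),(260,245),(330,175),(300,225)])]:
    print(n,[d["image"][v,u].tolist() for u,v in pts])
img=wr["image"].astype(int)
sat=img.max(2)-img.min(2)
m,s=blob((sat<25)&(img.max(2)>70),(310,190),5); print("plate",s)
print(rect(onz(wr,hull(m),.085)))
for d,seed in((wr,(110,188)),(wc,(310,205))):
    i=d["image"].astype(int); 
    for t in(90,100,110,125):
        m,s=blob((i[:,:,0]<t),seed,3); print(t,s)
        if s[4]<20000:
            for z in(.04,.048,.056): print(z,*rect(onz(d,hull(m),z)))
E
```

```text
wr [[88, 48, 30], [217, 200, 131], [149, 91, 53], [132, 126, 119], [134, 129, 122], [52, 29, 16]]
wc [[42, 22, 14], [86, 47, 28], [132, 97, 61], [86, 47, 29]]
plate [ 276  179   86   77 3341]
(array([519.9743042 , 246.31317139]), array([55.70269775, 63.52755356]), 10.75747013092041)
90 [  23  121  166  141 5014]
0.04 [508.10162354  37.12748718] [ 25.95366669 203.98764038] 34.15230178833008
0.048 [506.71710205  41.56654358] [ 25.39700699 199.61238098] 34.15230178833008
0.056 [505.33255005  46.00556183] [ 24.84027672 195.23712158] 34.15228271484375
100 [  23  121  166  141 5364]
0.04 [508.05749512  37.19257355] [ 25.95366669 204.97349548] 34.15230178833008
0.048 [506.67385864  41.63020325] [ 25.39700699 200.5770874 ] 34.15230178833008
0.056 [505.29034424  46.06781006] [ 24.84027672 196.1807251 ] 34.15228271484375
110 [  22  121  168  141 5411]
0.04 [508.14712524  37.02775574] [ 26.32383728 205.37722778] 34.041629791259766
0.048 [506.76156616  41.46890259] [ 25.75922203 200.97218323] 34.04164505004883
0.056 [505.37609863  45.9100647 ] [ 25.19456863 196.56713867] 34.04161834716797
125 [ 
[... 643 characters left out ...]
6
0.048 [506.40756226  38.83197021] [ 26.28483582 199.73251343] 34.05133056640625
0.056 [504.83770752  38.82388306] [ 25.75218773 195.68504333] 34.05132293701172
110 [ 231  136  179  130 5100]
0.04 [508.03417969  38.91010284] [ 27.17423248 203.74243164] 34.29387283325195
0.048 [506.46313477  38.90067291] [ 26.63451576 199.695755  ] 34.29389190673828
0.056 [504.89215088  38.89124298] [ 26.09476089 195.64901733] 34.29386901855469
125 [ 231  136  180  130 5214]
0.04 [508.2272644   39.21505737] [ 30.3140049  204.44088745] 33.13172149658203
0.048 [506.65237427  39.19954681] [ 29.71191978 200.38031006] 33.1317138671875
0.056 [505.07751465  39.18404388] [ 29.10982895 196.31973267] 33.13170623779297
```

```bash
python3 - <<'E'
from m import *
q=down(np.radians(100.76)); p=np.array([.5200,.2463,.0875])
manip.move_to(p+[0,0,.11],q)
manip.servo_line(p,v=.12)
eoat.set_gripper(0.0); manip.hold(.2)
s=manip.state(); print(s["width"],s["grasp_force"],s["force"],s["tcp_pos"],s["clock"])
manip.servo_line(p+[0,0,.1],v=.12)
snap("side","side2"); snap("wrist","w2"); s=manip.state(); print(s["width"],s["force"],s["clock"])
a=cv2.imread("pics/side2.png")[160:360,220:440]; b=cv2.imread("pics/w2.png")
cv2.imwrite("pics/c2.png",np.hstack([cv2.resize(a,(400,364)),cv2.resize(b,(400,364))]))
E
```

```text
0.2996762620577987 60.030171275138855 [-1.27945703 -0.6313235   4.82226216] [0.52028953 0.24628915 0.08791571] 6.075
0.2962676106621001 [-0.3740707   0.48198776 -3.1495359 ] 7.1583
```

View pics/c2.png

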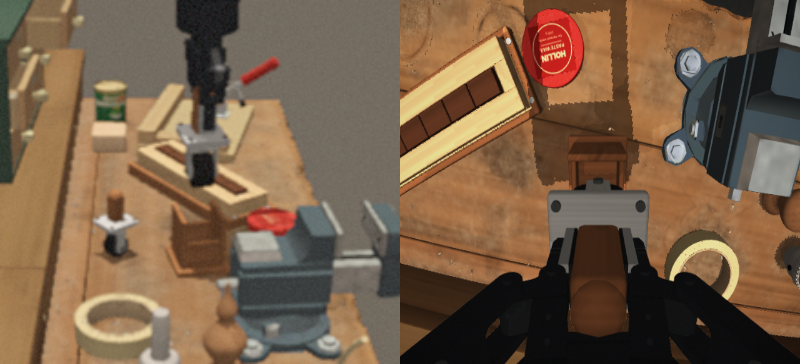

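```bash
cat >> m.py <<'E'
C=np.array([.5072,.0390]); TH=np.radians(34.1); AX=np.array([-np.sin(TH),np.cos(TH)])
Q=down(TH+np.pi/2)
def at(t,z): return np.r_[C+AX*t,z]
E
python3 - <<'E'
from m import *
manip.move_to(at(-.084,.187),Q); manip.servo_line(at(-.084,.150),v=.08); manip.hold(.3)
f=[]
for _ in range(5): manip.hold(.04); f.append(manip.state()["force"])
f0=np.mean(f,0); print(f0,np.std(f,0)); np.save("f0.npy",f0)
print(manip.servo_line(at(-.084,.112),v=.015,force_limit=7))
for _ in range(4):
    manip.hold(.1); s=manip.state(); print(s["clock"],s["tcp_pos"],s["force"]-f0,s["torque"])
snap("side","side3"); a=cv2.imread("pics/side3.png")[180:300,260:400]
cv2.imwrite("pics/c3.png",cv2.resize(a,None,fx=4,fy=4,interpolation=cv2.INTER_CUBIC))
E
```

```text
[ 0.37200234 -0.09299249 -3.25631053] [0.20558477 0.38236295 0.37493081]
True
11.0917 [ 0.55454006 -0.03077124  0.12424161] [-0.70504878 -0.5398852   8.29659337] [-0.11312189  0.1177635  -0.01594466]
11.1917 [ 0.55452189 -0.03077266  0.12423049] [-0.52483469  0.22712107  7.75735502] [-0.0797052   0.13240099 -0.01773996]
11.2917 [ 0.55454984 -0.03078615  0.12426564] [-0.1210642  -0.95365339  8.73525151] [-0.10699143  0.08593746  0.01784874]
11.3917 [ 0.55453594 -0.0307627   0.12424424] [-1.43341396 -0.30883695  8.6526973 ] [-0.13201195  0.0964436   0.02001771]
```

View pics/c3.png

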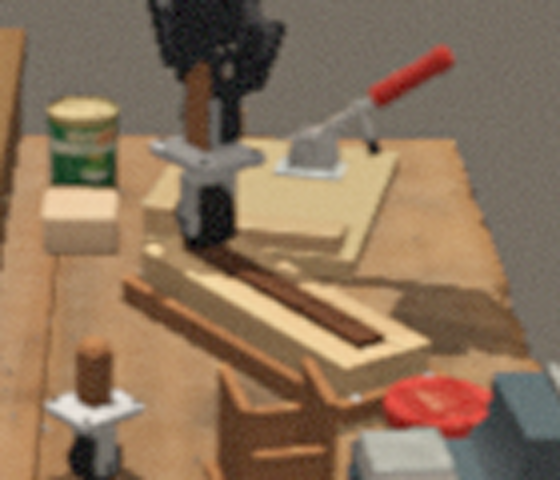

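```bash
cat >> m.py <<'E'
def force(f0,n=3):
    f=[]
    for _ in range(n): manip.hold(.017); f.append(manip.state()["force"][2])
    return np.mean(f)-f0[2]
def roll(t,z,t1,f0,step,v,F=17.,log=None):
    while abs(t1-t)>1e-4:
        t+=np.clip(t1-t,-step,step)
        manip.servo_line(at(t,z),v=v); f=force(f0)
        log.append((t*1e3,z*1e3,f))
        if f>21: z+=.0006; manip.servo_line(at(t,z),v=.02); f=force(f0)
        z+=np.clip(.00007*(f-F),-.0004,.0005)
        if f>30: break
    return z
E
python3 - <<'E'
from m import *
f0=np.load("f0.npy"); z=manip.state()["tcp_pos"][2]-.0001; L=[]
for k in range(25):
    f=force(f0); L.append((z*1e3,f))
    if k>3 and abs(f-17)<1.2 and abs(L[-3][0]-z*1e3)<.2: break
    z+=np.clip(.00007*(f-17),-.0004,.0004); manip.servo_line(at(-.084,z),v=.01)
print(np.round(L,2).tolist(),manip.state()["clock"])
L=[]; z=roll(-.084,z,-.040,f0,.0025,.02,17,L); print(np.round(L,1).tolist(),manip.state()["clock"],z)
np.save("z.npy",[-.040,z])
E
```

```text
[[124.17, 8.7], [123.77, 8.19], [123.37, 8.78], [122.97, 9.98], [122.57, 9.9], [122.17, 9.46], [121.77, 9.51], [121.37, 10.46], [120.97, 9.44], [120.57, 10.96], [120.17, 11.12], [119.77, 13.04], [119.49, 14.31], [119.3, 14.46], [119.12, 15.3], [119.0, 15.42], [118.89, 15.65], [118.8, 15.85], [118.72, 17.07]] 16.9583
[[-81.5, 118.7, 16.4], [-79.0, 118.7, 16.4], [-76.5, 118.6, 16.9], [-74.0, 118.6, 15.7], [-71.5, 118.5, 15.3], [-69.0, 118.4, 15.6], [-66.5, 118.3, 16.4], [-64.0, 118.3, 16.5], [-61.5, 118.2, 17.1], [-59.0, 118.3, 16.6], [-56.5, 118.2, 16.7], [-54.0, 118.2, 17.3], [-51.5, 118.2, 17.2], [-49.0, 118.2, 17.5], [-46.5, 118.3, 17.0], [-44.0, 118.3, 16.5], [-41.5, 118.3, 15.9], [-40.0, 118.2, 16.0]] 22.7833 0.11810901449156702
```

```bash
python3 - <<'E'
from m import *
f0=np.load("f0.npy"); t,z=np.load("z.npy"); L=[]
print(manip.state()["tcp_pos"]-at(t,z))
z=roll(t,z,.086,f0,.003,.025,17.3,L); print(np.round(L,1).tolist(),manip.state()["clock"],z)
np.save("z.npy",[.086,z])
snap("wrist","w4")
E
```

```text
[ 0.00198636 -0.00163659  0.00220904]
[[-37.0, 118.1, 15.7], [-34.0, 118.0, 16.7], [-31.0, 118.0, 17.2], [-28.0, 117.9, 17.1], [-25.0, 117.9, 17.7], [-22.0, 118.0, 17.1], [-19.0, 118.0, 16.7], [-16.0, 117.9, 17.6], [-13.0, 117.9, 17.3], [-10.0, 117.9, 17.1], [-7.0, 117.9, 15.0], [-4.0, 117.8, 15.5], [-1.0, 117.6, 16.9], [2.0, 117.6, 17.3], [5.0, 117.6, 17.2], [8.0, 117.6, 17.6], [11.0, 117.6, 17.0], [14.0, 117.6, 17.1], [17.0, 117.6, 17.1], [20.0, 117.6, 17.1], [23.0, 117.5, 16.7], [26.0, 117.5, 15.8], [29.0, 117.4, 15.8], [32.0, 117.3, 16.9], [35.0, 117.3, 17.0], [38.0, 117.2, 17.7], [41.0, 117.3, 17.4], [44.0, 117.3, 17.2], [47.0, 117.3, 17.3], [50.0, 117.3, 16.8], [53.0, 117.2, 17.0], [56.0, 117.2, 16.9], [59.0, 117.2, 15.8], [62.0, 117.1, 16.2], [65.0, 117.0, 17.0], [68.0, 117.0, 17.4], [71.0, 117.0, 16.9], [74.0, 117.0, 17.1], [77.0, 117.0, 16.9], [80.0, 116.9, 16.7], [83.0, 116.9, 17.1], [86.0, 116.9, 17.0]] 36.0833 0.11684521113984742
```

View pics/w4.png

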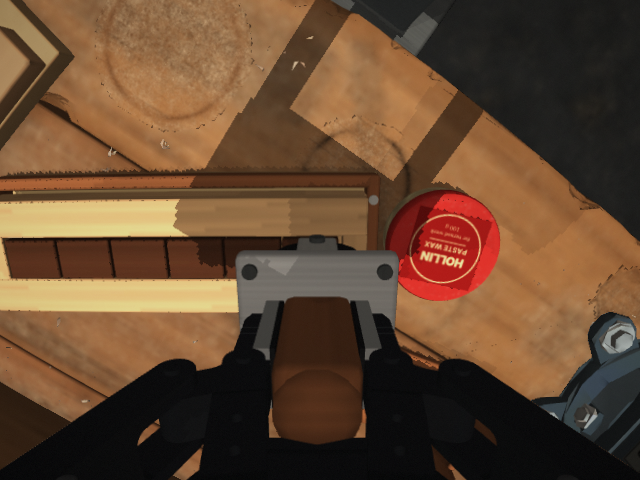

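```bash
python3 - <<'E'
from m import *
f0=np.load("f0.npy"); t,z=np.load("z.npy"); L=[]
z=roll(t,z,-.086,f0,.006,.03,18.5,L); print(np.round(L,1).tolist(),manip.state()["clock"],z)
s=manip.state()["tcp_pos"]; print(s-at(-.086,z))
E
```

```text
[[80.0, 116.8, 17.0], [74.0, 116.7, 17.7], [68.0, 116.7, 17.7], [62.0, 116.6, 18.4], [56.0, 116.6, 19.1], [50.0, 116.7, 19.1], [44.0, 116.7, 19.0], [38.0, 116.7, 19.0], [32.0, 116.8, 19.1], [26.0, 116.8, 19.3], [20.0, 116.9, 19.0], [14.0, 116.9, 19.7], [8.0, 117.0, 19.1], [2.0, 117.0, 19.1], [-4.0, 117.1, 19.2], [-10.0, 117.1, 18.6], [-16.0, 117.1, 18.9], [-22.0, 117.2, 19.0], [-28.0, 117.2, 18.6], [-34.0, 117.2, 18.9], [-40.0, 117.2, 18.9], [-46.0, 117.3, 19.3], [-52.0, 117.3, 19.6], [-58.0, 117.4, 18.9], [-64.0, 117.4, 18.7], [-70.0, 117.4, 19.0], [-76.0, 117.5, 19.0], [-82.0, 117.5, 19.3], [-86.0, 117.6, 19.0]] 47.6667 0.1176083097269737
[ 0.00215713 -0.00101031  0.00270347]
```

```bash
python3 - <<'E'
from m import *
manip.servo_line(at(-.086,.187),v=.08)
q=down(np.radians(100.76)); p=np.array([.5200,.2463,.0875])
manip.move_to(p+[0,0,.105],q); manip.hold(.3); s=manip.state()
print(s["tcp_pos"]-p,s["clock"],s["force"]); snap("wrist","w5")
a=cv2.imread("pics/w5.png");b=cv2.imread("pics/w2.png")
cv2.imwrite("pics/c5.png",np.hstack([a[150:480,120:520],b[150:480,120:520]]))
E
```

```text
[ 0.00045079 -0.00093837  0.10501256] 50.0667 [-0.74509284 -0.12526895 -3.23962429]
```

View pics/c5.png

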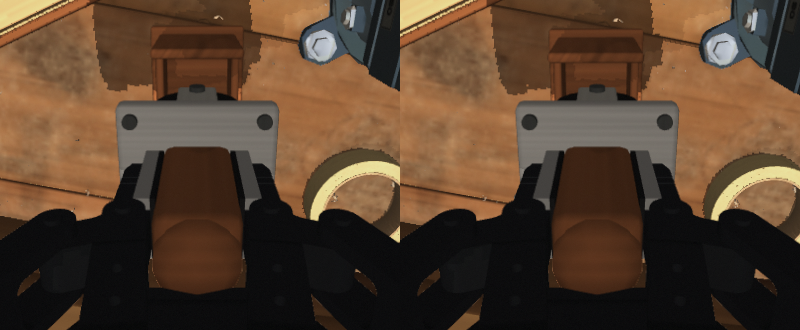

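The roller sits in the hand as it did right after the pick (plate top edge at row ~100 in both halves), so I can go back down the same path.

```bash
python3 - <<'E'
from m import *
p=np.array([.5200,.2463,.0875])
print(manip.servo_line(p+[0,0,.006],v=.08,force_limit=8),manip.state()["tcp_pos"]-p)
print(manip.servo_line(p-[0,0,.002],v=.02,force_limit=5)); s=manip.state(); print(s["tcp_pos"]-p,s["force"],s["clock"])
E
```

```text
False [0.00055351 0.00013913 0.00670697]
True
[0.00050266 0.00012257 0.00043236] [ 0.05526656 -0.32857784  4.82884723] 51.8667
```

```bash
python3 - <<'E'
from m import *
eoat.set_gripper(1.0); p=manip.state()["tcp_pos"]
manip.servo_line(np.r_[p[:2],.22],v=.1); manip.hold(.3)
d=snap("wrist","w6"); print(manip.state()["clock"])
a=d["image"].astype(int)
for u in(310,330):
  pass
cv2.imwrite("pics/c6.png",cv2.imread("pics/w6.png"))
E
```

```text
54.3167
```

View pics/c6.png

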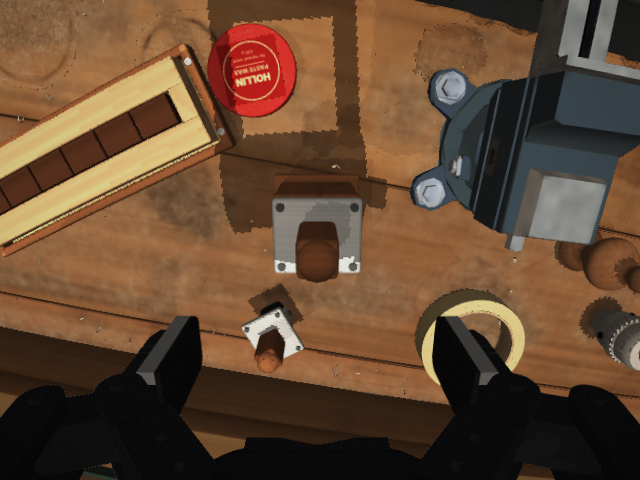

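The roller hangs square in its rest (plate at about (317,235)), the gripper is clear and the bystanders are where they were.

```bash
python3 -c "
from plant import manip
print(manip.job_done())"
```

```text
the job is handed in; nothing more can be done
None
```

I rolled the strip in both directions at about 15–20 N (measured, under the 25 N limit), put the roller back upright in its rest, and handed the job in at about 54 s. The smooth height profile on the return pass suggests all six pieces are home, but the hand-in gave no verdict.

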